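# Seat the long fixture block in the corner stop

## Task

Push the longer of the two pale fixture blocks along the bench into the steel corner stop, until its long side lies flush against the long fence and its end is right up against the short end stop, ready for clamping. Only push it: do not lift or tip it. Leave everything else where it stands, the shorter block included, and finish clear.

Things in the scene. Friction and masses are not known exactly. Their poses are not given: they have to be found in the camera images.
- long_block: the longer block: pale machined steel, two upright pins and a low dark boss on top. Body 45 (own x) x 90 (own y) x 28 mm high; the pins, 29 mm either side of the middle, reach 40 mm. 0.2 to 0.4 kg, loose. Origin: centre of the underside (side faces at x = -22 and +23, y = -45 and +45 mm). Starts on the robot's side of the fence, its long side up to 0.45 rad off the fence's direction
- corner_stop: steel corner stop fixed to the bench, two bars 22 mm wide, 25 mm high in an L. Origin: inner corner at bench level. The fence runs 300 mm along own -y (robot's right); its face is the plane x = 0, facing -x (the robot). The end stop, at the left end, reaches 60 mm along -x; its face is the plane y = 0, facing -y. Seated, the block's origin is at about x = -22.5, y = -45 mm, long side along y
- short_block: a shorter, taller pale fixture block with the same kind of pins and a light-coloured boss, 40 (own x) x 60 (own y) x 46 mm high with pins (34 mm without), loose; not to be moved. Origin: centre of its underside. It stands beside the long block, to its left or right
- bush: a turned tan bush standing on its flange, 36 mm across, 28 mm high, loose, a bystander at the right. Origin: centre of the underside
- tin: a round dark blue tin with a lid, 57 mm across, 44 mm high, loose, a bystander at the left. Origin: centre of the underside
- gauge: a plug gauge with coloured collars, lying, 21 x 97 (own y) x 18 mm, loose, a bystander far left. Origin: centre of the underside
- driver: a screwdriver with a yellow handle, lying, 28 x 174 (own y) x 29 mm, loose, a bystander far left. Origin: centre of the underside
- spanner: a small open-ended spanner, lying flat, 26 x 134 (own y) x 6 mm, loose, a bystander far left. Origin: centre of the underside

How it is judged:
By the outcome, as a careful person would: the job done as asked, in the order asked, and still so for the second after the job is handed in, with the robot touching nothing.
It also fails if it takes over 43 s, if anything falls off the work surface, if the arm or the gripper's body presses on something with over 40 N, if the wrist force passes 120 N, or if a joint passes its speed limit or range.

## Robot

A 6-joint arm with a two-finger parallel gripper is mounted at the origin on the work surface; the furniture and walls round the work are solid. World frame = base frame: x ahead of the robot, y to its left, z up, the work surface at z = 0. Lengths are in m, angles in rad, forces in N, time in s.
With the tool pointing down it reaches from about 0.375 to 0.9 m from the base axis. Payload 3.1 kg.
Tool frame: the origin (TCP) lies midway between the tips of the shut fingers; the grasp point (between the pads) lies 19 mm behind it; z points along the fingers, y is the line along which they close (so a half turn about z gives the same grasp; the last joint's range is limited). The gripper opens to 85 mm and grips with 20 to 120 N. Pads are 22 mm wide; open, the fingers measure 114 mm over their backs; the gripper's body (76 mm by 85 mm) begins 54 mm behind the grasp point. The pads swing forward as they close: fully open they stand 13 mm farther back than shut.
Start: joints at [-1.321, 0.527, 1.433, -0, 1.181, -0.178], TCP at [0.259, -0.569, 0.231] pointing down, gripper open.
Joint ranges: [-3.08, 3.08], [-0.75, 2.2], [0.22, 2.44], [-1.43, 4.57], [0, 2.65], [-2.85, 2.85]. Speed limits (rad/s): [2.79, 2.79, 3.14, 3.14, 3.14, 3.14].

## Interface

Orientations are given as a unit quaternion [x, y, z, w].
In Python, from station import manip gives the robot as it stands.
- The arm moves only by the tool drive_tool, never from a script. Its argument "motion" is a list that holds one entry, the list of rows, each a list of 5 numbers: the finger opening in mm, from 0 to 85.4, then the shift along the tool's x, y, z in units of 30 mm (1.0 is 30 mm), then the turn about the tool's z in units of 8 degrees (1.0 is 8 degrees). In form: [[[fingers, x, y, z, yaw], ...]]. A call has 1 to 10 rows; each row is the pose to reach, as a shift and turn from the pose commanded when the call began, along the tool's axes at that moment; what a row does not reach only later rows make up. A row lasts 1/10 s, in which the tool goes at most 50 mm and 8.59 degrees, less where a joint would pass 70% of its speed; a pose out of reach is approached as far as the arm can. A call with a gripper value outside its range is refused whole. The fingers move at their own pace and stop on an object; "squeeze" is the grip in N (left out, the last holds). Time passes only in rows, so rows that repeat a pose let the fingers close. It gives the time, the measured TCP pose, the force, the opening and the grip force at its end, in the units of the state.
- manip.sense(): the state, without advancing time (a new reading comes with each control period).
- manip.snapshot(name): name is "scene" or "top" or "wrist"; returns the picture (400x640x3 uint8, red, green, blue); there is no depth.
- manip.camera_model(name): a dict with "fov_y" (degrees; the focal length in pixels is half the picture's height over the tangent of half this angle, whatever the lens; pixels are square), "cx", "cy" (the principal point, pixels), "k1" (the pictures are not rectified: a ray, as slopes to the right and down, at radius r is drawn at 1 + k1 r^2 times it, then the intrinsics apply), "origin" and "orientation" of the camera in the world. Camera axes: x right, y up, looking along -z (the intrinsics and any distortion apply to the point x, -y, -z); pixel columns grow to the right and rows downward; lengths in m; the calibration is good to about 2 mm. A picture is of the moment at which its call begins: read the wrist's pose just before it. camera_model takes no time and is no camera call; for the wrist camera it gives the pose at the moment of the call.
- manip.sign_off(): hands the job in; it is judged then, once.
The state is a dict: "t": time; "q": joint angles; "qd": joint speeds; "tau": joint torques, N m; "tcp_pos": TCP position; "tool_rot": TCP orientation; "force": force on the tool from outside, world axes, zero at the start; "ft_torque": the same for the moment, N m; "finger_gap": opening from 0.0 (shut) to 1.0 (fully open); "gripper_force": force on a finger pad.
Only numpy, scipy, OpenCV 4.12 (cv2) and the standard library are available. Lean on these libraries where they do the work, as an engineer would, in place of code of your own. Each camera call takes 0.05 s, during which the arm holds its last target. There are 200 camera calls.

## Working session

There is one attempt and no reset: what is moved stays moved. The work goes in short steps, Python scripts to look and compute and a tool call to move; the robot and the scene stay as the last step left them, time stands still between calls to the robot, and variables do not carry over. Pictures are saved under pics/ and viewed, at most 10 in all, crops included, and the job is handed in when it is done.

Besides the shell and the picture viewer there is one more tool, called by a JSON object that holds its "op" and its "data". drive_tool: Moves the arm, as the interface text tells. Its arguments: {"type":"object","properties":{"motion":{"type":"array","items":{"type":"array","items":{"type":"array","items":{"type":"number"}}}},"squeeze":{"type":"number"}},"required":["motion"]}

```bash
mkdir -p pics; ls; python3 - <<'E'
from station import manip
import cv2
s=manip.sense(); print({k:s[k] for k in ('t','tcp_pos','tool_rot','force','finger_gap')})
for n in ('top','scene'):
    im=manip.snapshot(n); cv2.imwrite(f'pics/{n}0.png',im[:,:,::-1]); print(n,manip.camera_model(n))
E
```

```text
pics
{'t': 0.0, 'tcp_pos': array([ 0.25911811, -0.56793582,  0.23030431]), 'tool_rot': array([ 9.77209895e-01,  2.12272322e-01, -4.37910921e-05, -1.13132791e-03]), 'force': array([ 0.49374117, -0.09054011, -0.31196074]), 'finger_gap': 1.0037425467948575}
top {'fov_y': 45.822380841220934, 'cx': 315.98913370060495, 'cy': 205.28882173932635, 'k1': -0.0696099958862888, 'origin': array([ 0.39433833, -0.06434984,  1.15419885]), 'orientation': array([-0.04379049,  0.02193167,  0.71574427, -0.69664304])}
scene {'fov_y': 57.22246308951935, 'cx': 313.8452768580094, 'cy': 193.55276673288972, 'k1': -0.0374559268626615, 'origin': array([-0.12803033, -0.48167413,  0.53787717]), 'orientation': array([ 0.41993733, -0.23195673, -0.40921767,  0.77613762])}
```

View pics/top0.png

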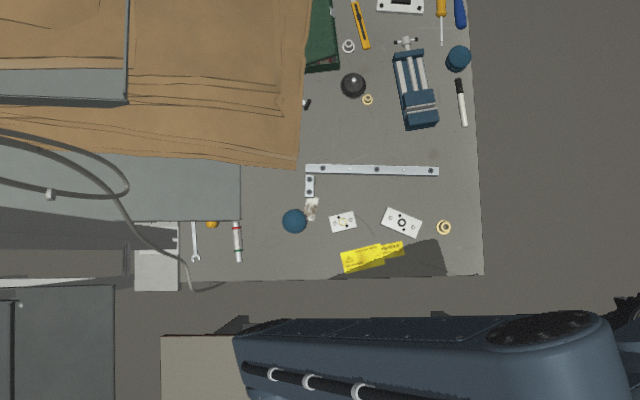

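View pics/scene0.png

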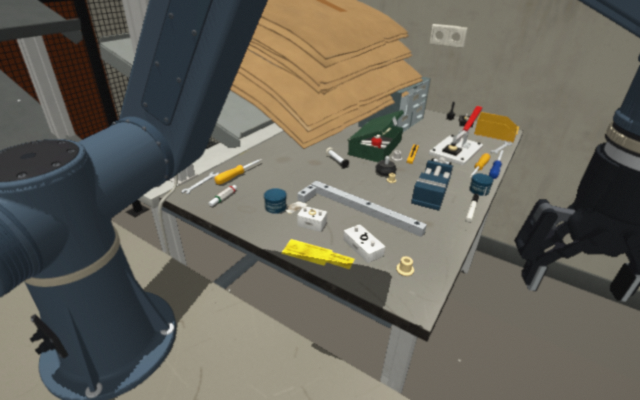

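The top view (up = +x, left = +y) shows the long block (dark boss) at about (401,222). The short block is to its left at (343,222), the fence runs (306–438, 170) with the end stop at (309,186), the bush is at (444,227) and the tin at (294,221). Next I'll measure them.

```bash
cat > h.py <<'E'
import numpy as np, cv2
from scipy.spatial.transform import Rotation as R
from station import manip
def cast(cam,px,z):
    px=np.atleast_2d(np.asarray(px,float)); f=200/np.tan(np.radians(cam['fov_y']/2))
    K=np.array([[f,0,cam['cx']],[0,f,cam['cy']],[0,0,1]])
    u=cv2.undistortPoints(px[:,None,:],K,np.array([cam['k1'],0,0,0.]))[:,0]
    d=R.from_quat(cam['orientation']).apply(np.c_[u[:,0],-u[:,1],-np.ones(len(u))])
    return cam['origin']+d*((z-cam['origin'][2])/d[:,2])[:,None]
def pale(im,box,th=165):
    x0,y0,x1,y1=box; hsv=cv2.cvtColor(im,cv2.COLOR_RGB2HSV)
    m=((hsv[...,2]>th)&(hsv[...,1]<60)).astype(np.uint8); k=np.zeros_like(m); k[y0:y1,x0:x1]=m[y0:y1,x0:x1]
    cs=cv2.findContours(k,cv2.RETR_EXTERNAL,cv2.CHAIN_APPROX_NONE)[0]
    return sorted(cs,key=cv2.contourArea)[::-1]
def report(im,cam,box,z,th=165):
    c=pale(im,box,th)[0][:,0,:]; p=cast(cam,c,z)[:,:2]*1000
    (cx,cy),(w,h),a=cv2.minAreaRect(p.astype(np.float32))
    return np.round([cx,cy,w,h,a],1), np.round(cv2.boxPoints(((cx,cy),(w,h),a))).tolist()
E
python3 - <<'E'
from h import *
im=cv2.imread('pics/top0.png')[:,:,::-1].copy(); cam=manip.camera_model('top')
for n,b,z in (('long',(372,200,430,245),.028),('short',(325,205,362,240),.034),('fence',(300,160,445,180),.025),('estop',(300,178,318,196),.025)):
    print(n,*report(im,cam,b,z))
print('bush,tin',cast(cam,[[444,227],[294,221]],.03).round(3))
print('corner guess',cast(cam,[[314.5,175],[306,164.5],[438,176],[313.5,196],[311,208],[341,255],[403,245]],.025).round(3))
v=cv2.resize(im[155:280,270:470].copy(),None,fx=4,fy=4,interpolation=cv2.INTER_CUBIC); cv2.imwrite('pics/top0c.png',v[:,:,::-1])
E
```

```text
long [ 453.7 -232.4   89.3   45.2   65.1] [[414.0, -263.0], [455.0, -282.0], [493.0, -201.0], [452.0, -182.0]]
short [459.2 -92.2  39.1  60.4  12.5] [[434.0, -67.0], [447.0, -126.0], [485.0, -117.0], [472.0, -59.0]]
fence [ 584.2 -166.5  320.5   20.7   87. ] [[565.0, -326.0], [586.0, -327.0], [603.0, -7.0], [582.0, -6.0]]
estop [546.1 -15.1  19.3  41.4  88.6] [[525.0, -24.0], [567.0, -25.0], [567.0, -6.0], [526.0, -5.0]]
bush,tin [[ 0.439 -0.333  0.03 ]
 [ 0.464  0.022  0.03 ]]
corner guess [[ 0.574 -0.029  0.025]
 [ 0.6   -0.009  0.025]
 [ 0.562 -0.326  0.025]
 [ 0.523 -0.025  0.025]
 [ 0.494 -0.019  0.025]
 [ 0.38  -0.087  0.025]
 [ 0.4   -0.235  0.025]]
```

View pics/top0c.png

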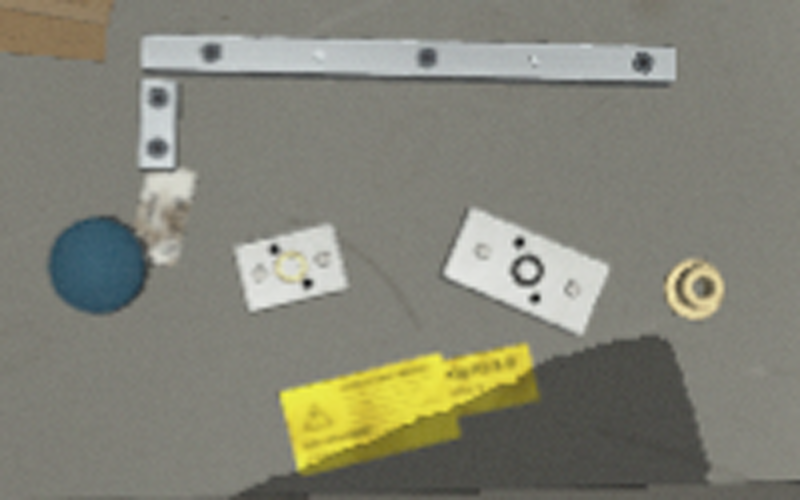

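The crop shows both blocks, the corner at roughly crop px (178,80), and a flat rag and label. The fence is about 3° off world y, the long block's centre is (454,-232) mm at 25°, and the seated target is about (556,-72). The plan is to push square with two fingertips in +x, then along +y on the end face.

{"op": "drive_tool", "data": {"motion": [[[40,4,-4,0,1.7],[40,8.4,-8.26,0,3.44],[40,8.4,-8.26,0,3.44],[40,8.4,-8.26,0,3.44],[40,8.4,-8.26,0,3.44],[40,8.4,-8.26,0,3.44],[40,8.4,-8.26,0,3.44],[40,8.4,-8.26,0,3.44],[40,8.4,-8.26,0,3.44],[40,8.4,-8.26,0,3.44]]]}}

```text
t: 1.1
tcp_pos: [0.386, -0.2397, 0.2314]
tool_rot: [1.0, -0.026, 0.0, 0.001]
force: [0.4, -1.2, -0.1]
finger_gap: 0.465
gripper_force: 0.0
```

{"op": "drive_tool", "data": {"motion": [[[40,0,0,1.6,0],[40,0,0,3.2,0],[40,0,0,4.6,0],[40,0,0,5.8,0],[40,0,0,6.6,0],[40,0,0,7.1,0],[40,0,0,7.4,0],[40,0,0,7.4,0]]]}}

```text
t: 1.9
tcp_pos: [0.3853, -0.2398, 0.0081]
tool_rot: [1.0, -0.027, -0.001, -0.001]
force: [-0.5, -0.2, -0.1]
finger_gap: 0.467
gripper_force: 0.0
```

{"op": "drive_tool", "data": {"motion": [[[40,0.3,0,0,0],[40,0.5,0,0,0],[40,0.7,0,0,0],[40,0.9,0,0,0],[40,1.1,0,0,0],[40,1.3,0,0,0],[40,1.5,0,0,0],[40,1.7,0,0,0],[40,1.9,0,0,0],[40,2.1,0,0,0]]]}}

```text
t: 2.9
tcp_pos: [0.4477, -0.2408, 0.0092]
tool_rot: [1.0, -0.026, -0.002, -0.001]
force: [-6.3, -0.7, 4.2]
finger_gap: 0.468
gripper_force: 2.8
```

```bash
cat > look.py <<'E'
import sys; from h import *
n=sys.argv[1]; im=manip.snapshot('top'); cam=manip.camera_model('top'); o=im[155:280,270:470]
s=manip.sense(); print(s['t'],s['tcp_pos'].round(4),s['force'].round(1))
im2=manip.snapshot('scene')[190:290,240:440]
v=np.vstack([cv2.resize(o,(600,375),interpolation=cv2.INTER_CUBIC)])
w=cv2.resize(im2,(450,225),interpolation=cv2.INTER_CUBIC); c=np.zeros((600,600,3),np.uint8); c[:375]=v; c[375:,:450]=w
cv2.imwrite(f'pics/{n}.png',c[:,:,::-1])
E
python3 look.py p1
```

```text
2.95 [ 0.4491 -0.2412  0.0092] [-1.1  0.8  0.9]
```

View pics/p1.png

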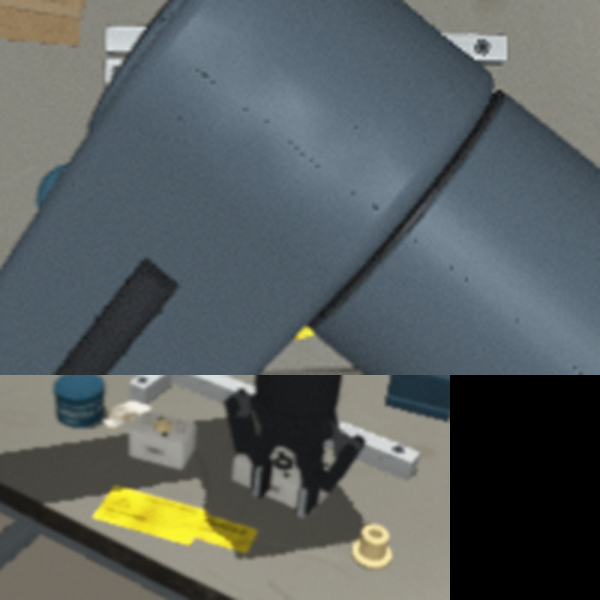

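The arm hides the top view. The scene crop shows the long block flat against both fingertips, with the others untouched. I'll keep pushing to the fence.

{"op": "drive_tool", "data": {"motion": [[[40,0.2,0,0,0],[40,0.4,0,0,0],[40,0.6,0,0,0],[40,0.8,0,0,0],[40,1.0,0,0,0],[40,1.2,0,0,0],[40,1.4,0,0,0],[40,1.6,0,0,0],[40,1.75,0,0,0],[40,1.85,0,0,0]]]}}

```text
t: 4.0
tcp_pos: [0.5047, -0.2449, 0.0093]
tool_rot: [1.0, -0.026, 0.0, 0.0]
force: [-2.2, -1.3, -1.4]
finger_gap: 0.47
gripper_force: 0.9
```

{"op": "drive_tool", "data": {"motion": [[[40,0.08,0,0,0],[40,0.14,0,0,0],[40,0.2,0,0,0],[40,0.26,0,0,0],[40,0.3,0,0,0]]]}}

```text
t: 4.5
tcp_pos: [0.5132, -0.2453, 0.0093]
tool_rot: [1.0, -0.026, -0.0, -0.0]
force: [-2.4, 0.5, -1.4]
finger_gap: 0.467
gripper_force: 0.9
```

{"op": "drive_tool", "data": {"motion": [[[40,0.05,0,0,0],[40,0.1,0,0,0],[40,0.15,0,0,0],[40,0.2,0,0,0]]]}}

```text
t: 4.9
tcp_pos: [0.5141, -0.2451, 0.0093]
tool_rot: [1.0, -0.025, -0.005, -0.001]
force: [-17.6, -5.6, 8.0]
finger_gap: 0.47
gripper_force: 8.5
```

{"op": "drive_tool", "data": {"motion": [[[40,-0.6,0,0,0],[40,-1.2,0,0,0],[0,-1.2,0,-1.5,0],[0,-1.2,0,-3,0],[0,-0.5,1.0,-4,0],[0,0.2,2,-4,0],[0,0.8,2.5,-4,0],[0,0.8,2.5,-4,0]]]}}

```text
t: 5.7
tcp_pos: [0.5429, -0.3258, 0.1309]
tool_rot: [1.0, -0.027, 0.004, 0.003]
force: [-0.2, 1.3, -0.6]
finger_gap: -0.0
gripper_force: 0.0
```

```bash
python3 - <<'E'
from h import *
s=manip.sense(); print(s['t'],s['tcp_pos'].round(4),s['force'].round(1),s['finger_gap'])
print(manip.camera_model('wrist'))
cv2.imwrite('pics/w1.png',manip.snapshot('wrist')[:,:,::-1])
E
```

```text
5.7 [ 0.5429 -0.3258  0.1309] [-0.2  1.3 -0.6] -0.00026188129754115995
{'fov_y': 59.33048753045786, 'cx': 317.20909424296235, 'cy': 198.47779189271628, 'k1': -0.07109846164698903, 'origin': array([ 0.60860707, -0.32948908,  0.27460204]), 'orientation': array([ 0.09125492, -0.09176041,  0.72025267, -0.68153405])}
```

View pics/w1.png

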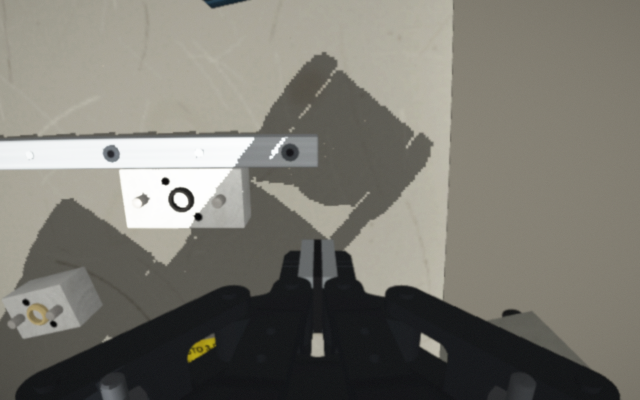

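The wrist view shows the block flush on the fence. Its top runs from column 120–126 to 248, rows 169–228, and the fence face is at row 168.

```bash
python3 - <<'E'
from h import *
cam=manip.camera_model('wrist')
print(cast(cam,[[120,170],[247,168],[243,227],[126,228]],.028).round(4))
print(cast(cam,[[317,165],[0,167],[317,137]],.025).round(4))
E
```

```text
[[ 0.5699 -0.1832  0.028 ]
 [ 0.5658 -0.2761  0.028 ]
 [ 0.5219 -0.2684  0.028 ]
 [ 0.5255 -0.1789  0.028 ]]
[[ 0.5647 -0.3258  0.025 ]
 [ 0.578  -0.0841  0.025 ]
 [ 0.5845 -0.3268  0.025 ]]
```

{"op": "drive_tool", "data": {"motion": [[[0,-0.05,-0.1,1.5,0],[0,-0.05,-0.1,2.8,0],[0,-0.05,-0.1,3.6,0],[0,-0.05,-0.1,4.0,0],[0,-0.05,-0.1,4.0,0],[0,-0.05,-0.5,4.0,0],[0,-0.05,-0.8,4.0,0],[0,-0.05,-1.0,4.0,0]]]}}

```text
t: 6.55
tcp_pos: [0.5398, -0.2906, 0.0108]
tool_rot: [1.0, -0.026, 0.001, 0.0]
force: [-0.6, 0.1, 0.4]
finger_gap: -0.002
gripper_force: 0.0
```

{"op": "drive_tool", "data": {"motion": [[[0,0,-0.2,0,0],[0,0,-0.4,0,0],[0,0,-0.6,0,0],[0,0,-0.8,0,0],[0,0,-1.0,0,0],[0,0,-1.2,0,0],[0,0,-1.4,0,0],[0,0,-1.6,0,0],[0,0,-1.8,0,0],[0,0,-2.0,0,0]]]}}

```text
t: 7.55
tcp_pos: [0.543, -0.2339, 0.0105]
tool_rot: [1.0, -0.026, 0.001, 0.002]
force: [-2.7, -5.9, 2.8]
finger_gap: 0.002
gripper_force: 3.2
```

```bash
python3 - <<'E'
from h import *
s=manip.sense(); print(s['t'],s['tcp_pos'].round(4),s['force'].round(1),s['finger_gap'])
cv2.imwrite('pics/w2.png',manip.snapshot('wrist')[:,:,::-1])
E
```

```text
7.55 [ 0.543  -0.2339  0.0105] [-2.7 -5.9  2.8] 0.002296696374621351
```

View pics/w2.png

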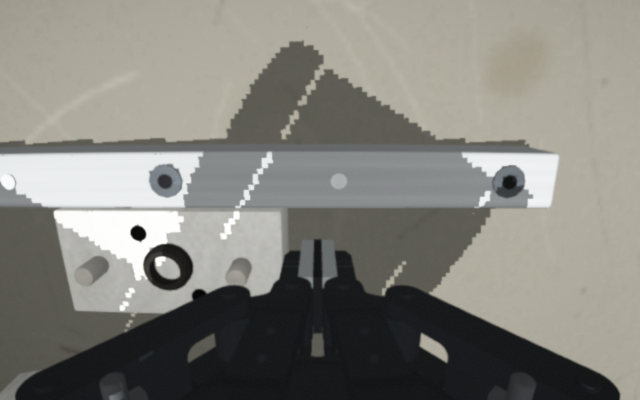

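The block is sliding along the fence and still flush (its edge is at row 208, along the fence face). I'll continue toward the end stop.

{"op": "drive_tool", "data": {"motion": [[[0,0,-0.2,0,0],[0,0,-0.45,0,0],[0,0,-0.7,0,0],[0,0,-0.95,0,0],[0,0,-1.2,0,0],[0,0,-1.45,0,0],[0,0,-1.7,0,0],[0,0,-1.95,0,0],[0,0,-2.2,0,0],[0,0,-2.4,0,0]]]}}

```text
t: 8.6
tcp_pos: [0.5469, -0.1615, 0.0104]
tool_rot: [1.0, -0.026, 0.001, 0.002]
force: [-3.6, -6.4, 4.3]
finger_gap: -0.002
gripper_force: 3.5
```

{"op": "drive_tool", "data": {"motion": [[[0,0,-0.1,0,0],[0,0,-0.2,0,0],[0,0,-0.3,0,0],[0,0,-0.4,0,0],[0,0,-0.5,0,0],[0,0,-0.6,0,0]]]}}

```text
t: 9.2
tcp_pos: [0.5478, -0.1438, 0.0104]
tool_rot: [1.0, -0.026, 0.001, 0.001]
force: [-3.3, -6.9, 4.9]
finger_gap: -0.001
gripper_force: 3.5
```

{"op": "drive_tool", "data": {"motion": [[[0,0,-0.08,0,0],[0,0,-0.16,0,0],[0,0,-0.24,0,0],[0,0,-0.3,0,0]]]}}

```text
t: 9.6
tcp_pos: [0.5483, -0.1347, 0.0104]
tool_rot: [1.0, -0.026, 0.001, 0.001]
force: [-3.0, -6.0, 3.5]
finger_gap: -0.002
gripper_force: 3.5
```

{"op": "drive_tool", "data": {"motion": [[[0,0,-0.06,0,0],[0,0,-0.12,0,0],[0,0,-0.16,0,0]]]}}

```text
t: 9.9
tcp_pos: [0.5486, -0.1302, 0.0104]
tool_rot: [1.0, -0.026, 0.001, 0.002]
force: [-3.8, -11.0, 4.2]
finger_gap: -0.001
gripper_force: 5.7
```

{"op": "drive_tool", "data": {"motion": [[[0,0,-0.05,0,0],[0,0,-0.1,0,0],[0,0,-0.15,0,0]]]}}

```text
t: 10.2
tcp_pos: [0.5488, -0.1299, 0.0105]
tool_rot: [1.0, -0.024, 0.001, 0.005]
force: [-9.0, -26.6, 2.6]
finger_gap: -0.003
gripper_force: 13.5
```

Force jumped to 27 N with the motion stopped, so the block is against the end stop. I'll back off, lift and inspect.

{"op": "drive_tool", "data": {"motion": [[[0,0,0.5,0,0],[0,0,1.0,0,0],[40,0,1.0,-1.5,0],[40,0,1.0,-3,0],[40,-1.0,0.5,-4,0],[40,-2.2,-0.6,-4,0],[40,-2.8,-1.7,-4,0],[40,-2.8,-1.7,-4,0],[40,-2.8,-1.7,-4,0]]]}}

```text
t: 11.1
tcp_pos: [0.467, -0.0678, 0.1296]
tool_rot: [1.0, -0.026, 0.0, -0.0]
force: [0.9, -0.4, 0.6]
finger_gap: 0.469
gripper_force: 0.0
```

```bash
python3 - <<'E'
from h import *
s=manip.sense(); print(s['t'],s['tcp_pos'].round(4),s['force'].round(1),s['finger_gap'])
im=manip.snapshot('wrist'); cv2.imwrite('pics/w3.png',im[:,:,::-1])
E
```

```text
11.1 [ 0.467  -0.0678  0.1296] [ 0.9 -0.4  0.6] 0.468738716897927
```

View pics/w3.png

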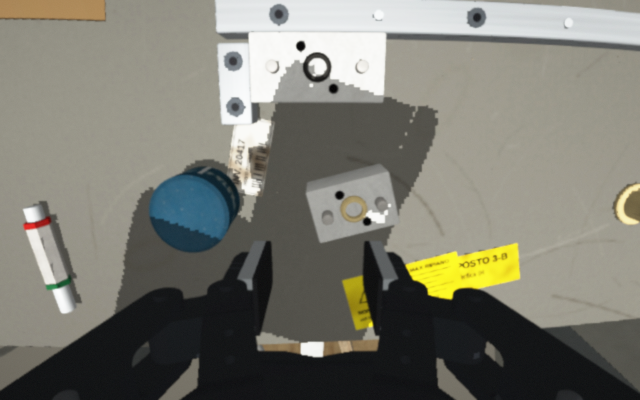

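```bash
python3 - <<'E'
from h import *
im=cv2.imread('pics/w3.png'); cam=manip.camera_model('wrist')
cv2.imwrite('pics/w3c.png',cv2.resize(im[0:130,210:410],None,fx=4,fy=4,interpolation=cv2.INTER_CUBIC))
E
```

```text
(no output)
```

View pics/w3c.png

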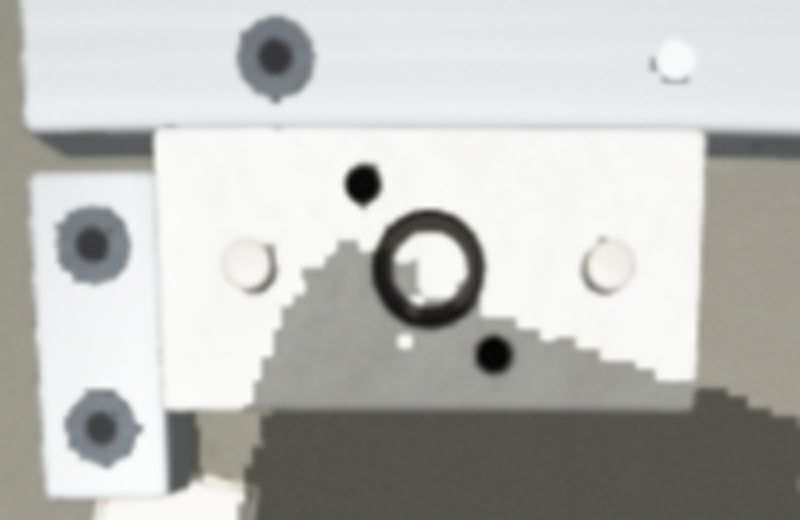

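The crop shows the block's top tight on both bars: no gap at row 128 or at column 157. I'll add one gentle confirming press towards the fence.

{"op": "drive_tool", "data": {"motion": [[[40,0.8,0.05,0,0],[40,1.5,0.05,0,0],[40,1.5,0.05,0.8,0],[40,1.5,0.05,2.0,0],[40,1.5,0.05,3.0,0],[40,1.5,0.05,3.7,0],[40,1.5,0.05,4.0,0],[40,1.5,0.05,4.0,0]]]}}

```text
t: 11.95
tcp_pos: [0.5119, -0.0729, 0.0079]
tool_rot: [1.0, -0.027, -0.001, -0.0]
force: [-1.3, -0.2, 0.3]
finger_gap: 0.47
gripper_force: 0.0
```

{"op": "drive_tool", "data": {"motion": [[[40,0.08,0,0,0],[40,0.16,0,0,0],[40,0.24,0,0,0],[40,0.3,0,0,0],[40,0.35,0,0,0]]]}}

```text
t: 12.45
tcp_pos: [0.5228, -0.0728, 0.0099]
tool_rot: [1.0, -0.026, 0.001, 0.0]
force: [0.2, 0.1, 0.9]
finger_gap: 0.464
gripper_force: 0.0
```

{"op": "drive_tool", "data": {"motion": [[[40,0.05,0,0,0],[40,0.1,0,0,0],[40,0.13,0,0,0]]]}}

```text
t: 12.75
tcp_pos: [0.5233, -0.0724, 0.0092]
tool_rot: [1.0, -0.026, -0.003, -0.001]
force: [-6.7, -1.3, 4.5]
finger_gap: 0.47
gripper_force: 3.3
```

{"op": "drive_tool", "data": {"motion": [[[40,0.05,0,0,0],[40,0.08,0,0,0],[40,0.08,0,0,0]]]}}

```text
t: 13.05
tcp_pos: [0.5232, -0.0722, 0.009]
tool_rot: [1.0, -0.026, -0.006, -0.001]
force: [-9.5, -2.3, 7.5]
finger_gap: 0.469
gripper_force: 4.7
```

{"op": "drive_tool", "data": {"motion": [[[40,-0.2,0,0,0],[40,-0.45,0,0,0],[40,-0.45,0,-0.8,0],[40,-0.45,0,-2.2,0],[40,-0.6,0,-3.6,0],[40,-1.2,0,-4.2,0],[40,-1.8,0,-4.2,0],[40,-1.8,0,-4.2,0],[40,-1.8,0,-4.2,0]]]}}

```text
t: 13.95
tcp_pos: [0.4751, -0.0704, 0.1354]
tool_rot: [1.0, -0.026, 0.001, 0.0]
force: [0.5, -0.4, 0.6]
finger_gap: 0.469
gripper_force: 0.0
```

```bash
python3 - <<'E'
from h import *
s=manip.sense(); print(s['t'],s['tcp_pos'].round(4),s['force'].round(1),s['finger_gap'])
im=manip.snapshot('wrist'); cv2.imwrite('pics/w4.png',cv2.resize(im[0:260,130:530],(800,520))[:,:,::-1])
E
```

```text
13.95 [ 0.4751 -0.0704  0.1354] [ 0.5 -0.4  0.6] 0.46886686329500876
```

View pics/w4.png

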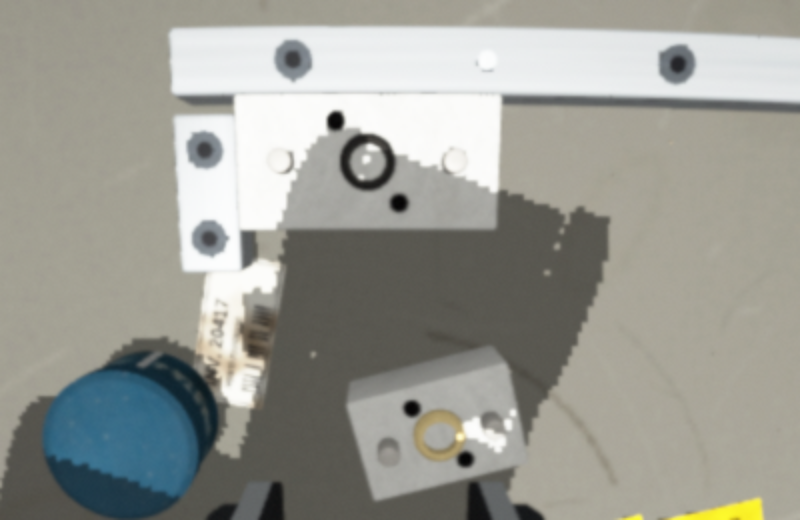

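The block sits flush on both faces (fence edge at row 94, end stop at column 236), the short block is unmoved, and the tool is 135 mm up and clear. Handing in.

```bash
python3 -c "
from station import manip
print(manip.sign_off())"
```

```text
the job is handed in; nothing more can be done
None
```

The long block was pushed flush against the fence and up to the end stop, with no gap visible in the last picture; the short block was not moved, the arm finished clear, and the job was handed in at about 14 s.

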